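# Edge the bobbin case out of its slot and lay it in the job tray

## Robot

A 6-joint arm with a two-finger parallel gripper is mounted at the origin on the work surface. World frame = base frame: x ahead of the robot, y to its left, z up, the work surface at z = 0. Lengths are in m, angles in degrees, forces in N, time in s.
With the tool pointing down it reaches from about 0.4 to 0.825 m from the base axis. Payload 7 kg.
Tool frame: the origin (TCP) lies midway between the tips of the shut fingers; the grasp point (between the pads) lies r.grasp_offset behind it (r.grasp_offset is the distance from the TCP to the grasp point, in m); z points along the fingers, y is the direction in which the jaws open and shut (so a half turn about z gives the same grasp; the last joint's range is limited). The gripper opens to 88 mm and grips with 3 to 60 N. Pads are 19 mm wide; open, the fingers measure 130 mm over their backs; the gripper's body (78 mm by 193 mm) begins 47 mm behind the grasp point.
Start: joints at [-52.706, 20.546, 0.682, 0, -70.136, -16.507], TCP at [0.24, -0.631, 0.227] pointing down, gripper open.
Joint ranges: [-176.03, 176.03], [-82.01, 121.73], [-58.28, 71.71], [-173.87, 95.51], [-174.79, -0.11], [-173.66, 173.66]. Speed limits (degrees/s): [136.94, 136.94, 172.46, 180, 180, 180].

## Interface

Orientations are given as [roll, pitch, yaw] about the fixed x, y, z axes, in that order (R = Rz(yaw) Ry(pitch) Rx(roll)).
In Python, from plant import status, imaging, r gives the robot as it stands.
- The arm moves only by the tool apply_moves, never from a script. Its argument "moves" is a list of rows, each a list of 6 numbers: the shift along the tool's x, y, z in units of 200 mm (1.0 is 200 mm), then the turn, a rotation vector about the tool's x, y, z in units of 90 degrees (1.0 is 90 degrees). In form: [[tx, ty, tz, rx, ry, rz], ...]. A call has 1 to 12 rows; each row is the pose to reach, as a shift and turn from the pose measured when the call began, along the tool's axes at that moment; what a row does not reach only later rows make up. A row lasts 1/8 s, in which the tool goes at most 62.5 mm and 10.7 degrees, less where a joint would pass 70% of its speed; a pose out of reach is approached as far as the arm can. A call with a number of a shift or a turn outside -1 to 1 is refused whole. A call with a gripper value outside its range is refused whole. "hand" is the closure, from -1 (fully open) to 1 (shut), set as the call begins (left out, the last holds). The fingers move at their own pace and stop on an object; "grip_force" is the grip in N (left out, the last holds). Time passes only in rows, so rows that repeat a pose let the fingers close. It gives the time, the measured TCP pose, the force and the opening at its end, in the units of the state.
- status.get_state(): the state, without advancing time (a new reading comes with each control period).
- imaging.capture(name): name is "side" or "top" or "wrist"; returns (picture, depth): 400x640x3 uint8, blue, green, red; 400x640 float32, m along the optical axis (not along the pixel's ray), 0 where there is no reading.
- imaging.camera_info(name): a dict with "fx", "fy", "cx", "cy" (pixels), "k1" (the pictures are not rectified: a ray, as slopes to the right and down, at radius r is drawn at 1 + k1 r^2 times it, then the intrinsics apply), "T" (4x4, takes a point from camera to world coordinates). Camera axes: x right, y up, looking along -z (the intrinsics and any distortion apply to the point x, -y, -z); pixel columns grow to the right and rows downward; lengths in m; the calibration is good to about 2 mm. A picture is of the moment at which its call begins: read the wrist's pose just before it. camera_info takes no time and is no camera call; for the wrist camera it gives the pose at the moment of the call.
- r.close_job(): hands the job in, once; it reports no verdict.
The state is a dict: "time_s": time; "joints": joint angles; "qd": joint speeds; "joint_torque": joint torques, N m; "tcp_pos": TCP position; "eef_rot": TCP orientation; "contact_force": force on the tool from outside, world axes, zero at the start; "moment": the same for the moment, N m; "gripper_width": finger opening in m.
Only numpy, scipy, OpenCV 4.12 (cv2) and the standard library are available. Lean on these libraries where they do the work, as an engineer would, in place of code of your own. Each camera call takes 0.05 s, during which the arm holds its last target.

## Task

Take the red bobbin case out of the wooden slot rack and lay it flat in the green job tray, lengthwise along the tray. It sits flush in its slot on a sprung strip: press it down by the rubber panel on its top until it seats on the firm runners below, but gently, and slide it out over the open front of the rack until its short end juts out far enough to pinch by the two sides; then lift it, lower it gently into the tray and let go. Do not let it touch the tabletop, leave the blue case in its slot, and leave the other things alone.

Things in the scene. Friction and masses are not known exactly. Their poses are not given: they have to be found in the camera images.
- red_case_mid (a point): Centre of the red bobbin case (half-way up): flat box, red lid, white body, 150 x 58 x 14 mm, 0.18 to 0.28 kg. x along its length, y across, z up. On its top a black ribbed rubber panel, 110 x 36 mm, centred, whose face is 8 mm above this point. It starts in one of the rack's two slots (which one varies), x as the rack's x, its front end 1 to 9 mm inside the rack's open front.
- blue_case_mid (a point): Centre of the blue bobbin case, same shape and size as the red one, in the other slot. It stays there.
- rack: Fixed wooden rack, 175 x 166 mm (x, y), origin at the centre of its underside, sunk 0 to 12 mm below the tabletop (varies). Two slots along x, centres at y = -38 and +38 mm, open on top and at the rack's front (its -x end). At rest the undersides of the cases are 48 mm and the tops of all walls 62 mm above the origin: lids flush with the walls, sides out of reach.
- rack_front (a point): Middle of the rack's open front edge, at the height of the resting cases' undersides, 87.5 mm from the rack's origin along its -x; axes as the rack's. Each slot is 62 mm wide and 160 mm long, closed at the back, its walls 14 mm thick. In front of the edge is free air down to the table.
- tray: Fixed green open tray, 222 x 162 x 24 mm, walls and floor 6 mm thick, origin at the centre of its underside on the table; x axis along its 222 mm length. Inside 210 x 150 mm, floor 6 mm above the origin, rim 24 mm.
- table: The white table; its top is at z = 0.
- red_case: The red case again, origin at the centre of its underside. It rests on a soft sprung strip: a push of 0.5 to 2 N sinks it 3 to 11 mm (varies, unknown) onto rigid runners, where the force climbs by 10 to 20 N per mm. Afloat, a dragging fingertip slips; with the case pushed on the runners with 6 to 12 N it follows. Never over 25 N. Let go, it rises level again. Jutting out over 70 mm it tips off.
- spool_red: Loose red thread spool, 39 mm diameter, 50 mm high, origin under its centre. Leave alone.
- spool_gold: Loose yellow thread spool, same size. Leave alone.
- pin_tin: Loose round metal pin tin, 52 mm diameter, 22 mm high, origin under its centre. Leave alone.
- bell_jar: Loose closed glass jar of small brass bells, 68 mm diameter, 85 mm high, origin under its centre. Leave alone.
- shears: Loose pair of shears, about 170 mm long, 10 mm high, origin at the pivot. Leave alone.

How it is judged (in metres and radians):
On the way, in this order (a step that is already met when the one before it is completed fails the run):
1. the red case, still lying level in its slot, juts 30 to 75 mm out over the rack's front (x of red_case_mid in the frame of rack between -0.0875 and -0.0425 m and z of red_case_mid in the frame of rack between 0.04 and 0.058 m and angle between red_case_mid's own z axis and vertical below 0.06 rad), for 0.2 s.
2. the red case is held by the fingers, lifted clear of the rack (contact force between the fingers and red_case above 1 N and contact force between red_case and rack below 0.1 N and z of red_case_mid in the frame of rack above 0.075 m), for 0.2 s.
At the end, for the whole second after the job is handed in: the red case lies flat (within 0.06 rad) and at rest on the tray's floor, inside its walls, its length within 0.3 rad of the tray's, released; the blue case is within 20 mm of where it was (x of red_case_mid in the frame of tray between -0.04 and 0.04 m and y of red_case_mid in the frame of tray between -0.055 and 0.055 m and z of red_case_mid in the frame of tray below 0.017 m and angle between red_case_mid's own z axis and vertical below 0.06 rad and angle between the x axis of red_case_mid and the x axis of tray, either way round below 0.3 rad and linear speed of red_case below 0.01 m/s and contact force between the fingers and red_case below 0.05 N and distance of blue_case_mid from where it was at the start of the episode below 0.02 m); the robot touches nothing.
It fails at once if the red case is pressed from above with more than 30 N (contact force between the fingers and red_case above 30 N and z of the grasp point in the frame of red_case_mid above 0.02 m).
It fails at once if the red case is set down in the tray with more than 40 N (contact force between red_case and tray above 40 N).
It fails at once if the red case touches the tabletop (contact force between red_case and table above 0.3 N).
It fails at once if the blue case is shifted by more than 20 mm (distance of blue_case_mid from where it was at the start of the episode above 0.02 m).
It fails at once if another thing on the table is shifted by more than 20 mm (distance of any of spool_red, spool_gold, pin_tin, bell_jar, shears from where it was at the start of the episode above 0.02 m).
It also fails if it takes over 61 s, if anything falls off the work surface, if the arm or the gripper's body presses on something with over 40 N, if the wrist force passes 120 N, or if a joint passes its speed limit or range.

## Working session

There is one attempt and no reset: what is moved stays moved. The work goes in short steps, Python scripts to look and compute and a tool call to move; the robot and the scene stay as the last step left them, time stands still between calls to the robot, and variables do not carry over. Pictures are saved under pics/ and viewed, and the job is handed in when it is done.

Besides the shell and the picture viewer there is one more tool, called after "Request:" by a JSON object that holds its "fn" and its "kwargs", one argument or row to a line. apply_moves: Moves the arm, as the interface text tells. Its arguments: {"type":"object","properties":{"moves":{"type":"array","items":{"type":"array","items":{"type":"number"}}},"hand":{"type":"number"},"grip_force":{"type":"number"}},"required":["moves"]}

```bash
ls; mkdir -p pics; python3 - <<'E'
from plant import status, imaging, r
import cv2
print(status.get_state(), r.grasp_offset)
for n in ("side","top","wrist"):
    i=imaging.camera_info(n); print(n,i)
    p,d=imaging.capture(n); cv2.imwrite(f"pics/{n}0.png",p)
    import numpy as np; np.savez(f"pics/{n}0.npz",p=p,d=d,T=i["T"])
E
```

```text
pics
{'time_s': 0.0, 'joints': array([-5.27061212e+01,  2.05918532e+01,  6.32119488e-01, -1.93200611e-02,
       -7.01333989e+01, -1.65073122e+01]), 'qd': array([-0.0438878 ,  0.11643795,  0.15554344, -0.04062198,  0.2261368 ,
        0.02720717]), 'joint_torque': array([ 3.57929571e-05, -5.82723141e+01,  2.93050486e+01,  6.99697629e+00,
        6.91996000e-03, -1.69544633e-04]), 'tcp_pos': array([ 0.23935139, -0.63061747,  0.2256079 ]), 'eef_rot': array([ 1.79905545e+02, -9.05168654e-03, -1.59220006e+02]), 'contact_force': array([-0.0865657 ,  0.27048083, -0.27008673]), 'moment': array([-0.01903374, -0.05200568, -0.00420244]), 'gripper_width': 0.08756019256222689} 0.0188
side {'fx': 467.31119325670124, 'fy': 467.31119325670124, 'cx': 327.58811739444866, 'cy': 200.35503698298527, 'k1': -0.022879333682090094, 'T': array([[-0.93745281,  0.20062516, -0.28448509,  0.09477936],
       [-0.34756101, -0.49344273,  0.79731776,  1.23497043],
       [ 0.0195849 ,  0.84632371,  0.53230876,  0.89913656],
       [ 0.        ,  0.        ,  0.        ,  1.        ]])}
top {'fx': 449.9515156543173, 'fy': 449.9515156543173, 'cx': 321.4413279095145, 'cy': 203.8337604566501, 'k1': -0.04851009334940968, 'T': array([[ 0.01450351,  0.98831933, -0.15170549,  0.36921097],
       [-0.99988527,  0.01367256, -0.0065191 , -0.00312008],
       [-0.00436875,  0.15178263,  0.98840424,  1.27932246],
       [ 0.        ,  0.        ,  0.        ,  1.        ]])}
wrist {'fx': 312.6948257293344, 'fy': 312.6948257293344, 'cx': 314.95714046099744, 'cy': 201.4534666056015, 'k1': -0.04648653418117382, 'T': array([[-0.35459012, -0.8904118 , -0.28536409,  0.16166883],
       [ 0.93501981, -0.33703563, -0.11020408, -0.66057499],
       [ 0.00194915, -0.30589836,  0.95206218,  0.38330045],
       [ 0.        ,  0.        ,  0.        ,  1.        ]])}
```

View pics/top0.png

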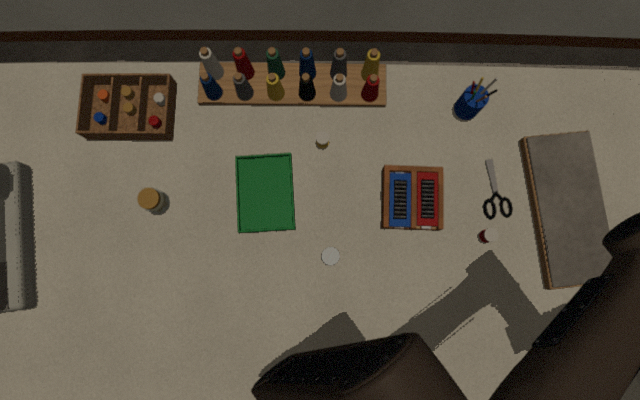

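View pics/side0.png

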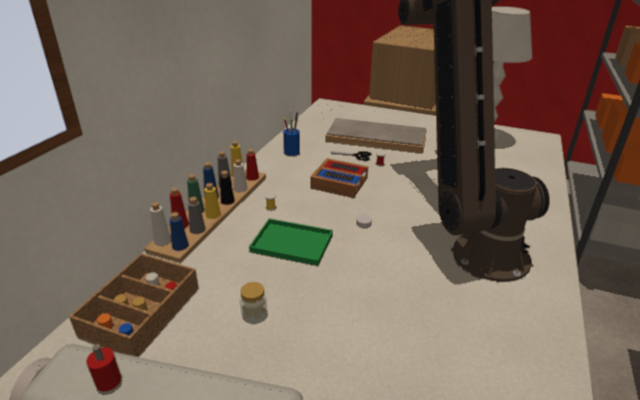

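View pics/wrist0.png

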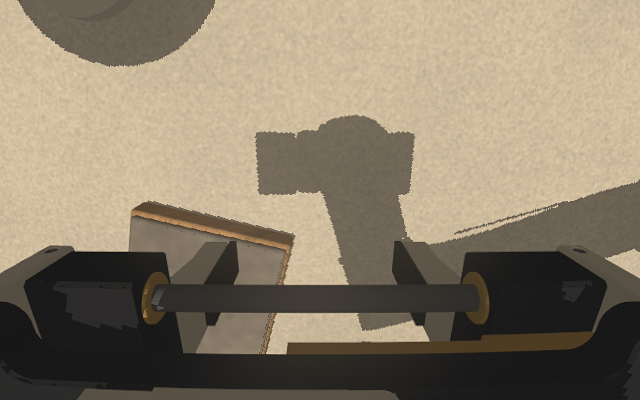

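The top view shows the rack at px (412,198) with the blue case on the left and the red on the right. The tray is at (265,193), the gold spool at (322,141), the tin at (331,256), the red spool at (486,236) and the shears at (495,190). Next I'll measure with depth and zoom in.

```bash
cat > h.py <<'E'
import numpy as np, cv2
from scipy.spatial.transform import Rotation as R
from plant import status, imaging, r
def K(i): return np.array([[i["fx"],0,i["cx"]],[0,i["fy"],i["cy"]],[0,0,1.]])
def rays(i,uv):
    uv=np.asarray(uv,float).reshape(-1,2)
    # drawn = s*(1+k1 r^2): cv2 model
    s=cv2.undistortPointsIter(uv.reshape(-1,1,2),K(i),np.array([i["k1"],0,0,0.]),None,None,(3,100,1e-12)).reshape(-1,2)
    return s
def world(i,uv,depth,T=None):
    T=i["T"] if T is None else T
    s=rays(i,uv); z=np.asarray(depth,float).reshape(-1)
    P=np.c_[s[:,0]*z,-s[:,1]*z,-z]
    return P@T[:3,:3].T+T[:3,3]
def onplane(i,uv,z,T=None):
    T=i["T"] if T is None else T
    s=rays(i,uv); D=np.c_[s[:,0],-s[:,1],-np.ones(len(s))]@T[:3,:3].T; o=T[:3,3]
    return o+D*((z-o[2])/D[:,2])[:,None]
def proj(i,P,T=None):
    T=i["T"] if T is None else T
    C=(np.asarray(P,float).reshape(-1,3)-T[:3,3])@T[:3,:3]
    s=np.c_[C[:,0]/-C[:,2],-C[:,1]/-C[:,2]]; s=s*(1+i["k1"]*(s**2).sum(1))[:,None]
    return s*[i["fx"],i["fy"]]+[i["cx"],i["cy"]]
def cloud(n,p,d,T):
    i=imaging.camera_info(n); v,u=np.mgrid[0:400,0:640]
    W=world(i,np.c_[u.ravel(),v.ravel()],d.ravel(),T); W[d.ravel()==0]=np.nan
    return W.reshape(400,640,3)
def load(f): z=np.load(f); return z["p"],z["d"],z["T"]
E
python3 - <<'E'
from h import *
p,d,T=load("pics/top0.npz"); W=cloud("top",p,d,T)
c=cv2.resize(p[150:250,370:520],None,fx=5,fy=5,interpolation=cv2.INTER_CUBIC)
c=np.clip(c.astype(float)*1.8,0,255).astype(np.uint8)
cv2.imwrite("pics/zt.png",c)
p2,d2,T2=load("pics/side0.npz");cv2.imwrite("pics/zs.png",np.clip(1.8*cv2.resize(p2[130:280,240:400],None,fx=4.5,fy=4,interpolation=cv2.INTER_CUBIC).astype(float),0,255).astype(np.uint8))
for u,v in [(430,200),(400,200),(384,200),(412,168),(412,228),(412,236),(265,193),(238,193),(322,141),(322,134),(331,256),(486,236),(490,170),(150,198)]:
    print(u,v,W[v,u].round(4))
hsv=cv2.cvtColor(p,cv2.COLOR_BGR2HSV)
E
```

```text
430 200 [ 0.5723 -0.2952  0.0528]
400 200 [ 0.5718 -0.2126  0.0493]
384 200 [ 0.5716 -0.1685  0.0465]
412 168 [ 0.6626 -0.247   0.0516]
412 228 [ 0.4961 -0.2482  0.0315]
412 236 [ 0.4765 -0.2541 -0.0006]
265 193 [0.5937 0.168  0.0072]
238 193 [0.5903 0.2432 0.0206]
322 141 [0.7395 0.0061 0.0439]
322 134 [0.7579 0.0063 0.0509]
331 256 [ 0.4161 -0.0236  0.0159]
486 236 [ 0.475  -0.4496  0.0471]
490 170 [ 0.6721 -0.4858  0.0017]
150 198 [0.5621 0.4703 0.0852]
```

View pics/zt.png

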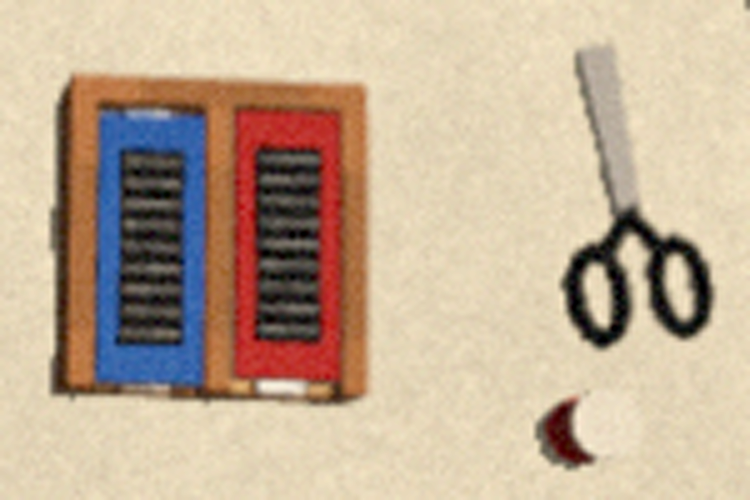

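View pics/zs.png

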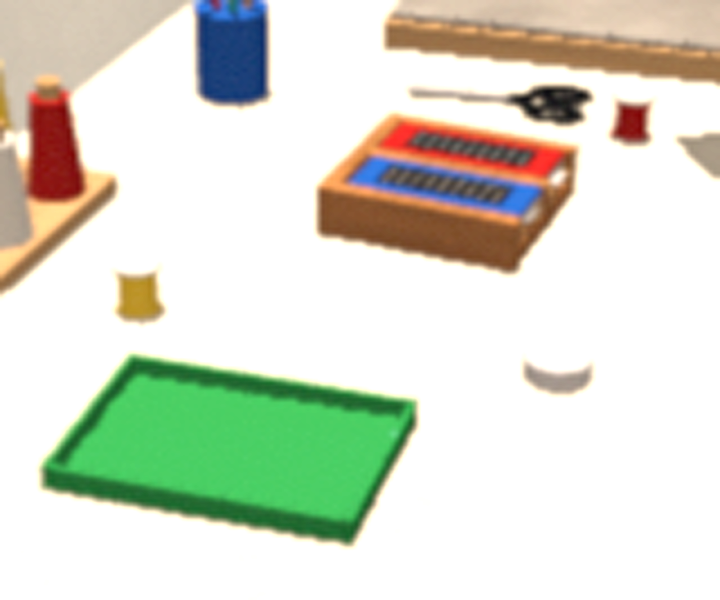

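```bash
cat >> h.py <<'E'
def go(pos,rpy):
    s=status.get_state(); Rm=R.from_euler('xyz',s["eef_rot"],degrees=True)
    t=Rm.inv().apply(np.array(pos)-s["tcp_pos"]); w=(Rm.inv()*R.from_euler('xyz',rpy,degrees=True)).as_rotvec(degrees=True)
    print("t",s["time_s"],"pos",s["tcp_pos"].round(4),"rot",s["eef_rot"].round(2),"F",s["contact_force"].round(2),"w",round(s["gripper_width"],4))
    print("row",(t/0.2).round(4),(w/90).round(4), "dist mm",round(1000*np.linalg.norm(t),1),"deg",np.linalg.norm(w).round(1))
E
python3 - <<'E'
from h import *
go([0.46,-0.28,0.24],[180,0,180])
p,d,T=load("pics/top0.npz"); W=cloud("top",p,d,T)
i=imaging.camera_info("top")
# rack: points in box with z>.04
m=(W[...,2]>0.035)&(W[...,0]>0.45)&(W[...,0]<0.7)&(W[...,1]<-0.13)&(W[...,1]>-0.38)
v,u=np.nonzero(m); P=onplane(i,np.c_[u,v],0.055)
print(cv2.minAreaRect(P[:,:2].astype(np.float32)), np.nanmedian(W[m][:,2]))
hsv=cv2.cvtColor(p,cv2.COLOR_BGR2HSV)
g=(hsv[...,0]>45)&(hsv[...,0]<80)&(hsv[...,1]>100); g[:, :200]=0; g[:,310:]=0; g[:140]=0
v,u=np.nonzero(g); P=onplane(i,np.c_[u,v],0.024)
print("tray",cv2.minAreaRect(P[:,:2].astype(np.float32)))
E
```

```text
t 0.15 pos [ 0.2394 -0.6307  0.2258] rot [ 1.7992e+02 -1.0000e-02 -1.5922e+02] F [-0.15 -0.1  -0.48] w 0.0877
row [-1.6535  1.2482 -0.0695] [ 8.000e-04 -2.000e-04  2.309e-01] dist mm 414.6 deg 20.8
((0.5828512907028198, -0.24759946763515472), (0.16685128211975098, 0.1760983169078827), 88.54576873779297) 0.05139490410909042
tray ((0.3773820400238037, 0.1426704376935959), (0.6594797372817993, 0.1655617654323578), 6.570937633514404)
```

Request:
{"fn": "apply_moves", "kwargs": {
  "moves": [
    [-0.25,0.19,-0.02,0,0,0.06],
    [-0.5,0.38,-0.035,0,0,0.115],
    [-0.75,0.57,-0.035,0,0,0.115],
    [-0.83,0.62,-0.035,0,0,0.115],
    [-0.83,0.62,-0.035,0,0,0.115]
  ],
  "hand": 1
}}

```text
time_s: 0.78
tcp_pos: [0.3514, -0.455, 0.2332]
eef_rot: [179.9, -0.0, -169.4]
contact_force: [0.3, 0.5, 0.5]
gripper_width: 0.0435
```

```bash
python3 - <<'E'
from h import *
go([0.46,-0.28,0.24],[180,0,180])
E
```

```text
t 0.775 pos [ 0.3514 -0.455   0.2332] rot [ 1.7994e+02 -1.0000e-02 -1.6943e+02] F [0.32 0.53 0.46] w 0.0435
row [-0.6942  0.7606 -0.0334] [ 0.0006 -0.0002  0.1175] dist mm 206.1 deg 10.6
```

Request:
{"fn": "apply_moves", "kwargs": {
  "moves": [
    [-0.18,0.19,-0.01,0,0,0.06],
    [-0.36,0.38,-0.03,0,0,0.115],
    [-0.54,0.57,-0.033,0,0,0.117],
    [-0.694,0.76,-0.033,0,0,0.117],
    [-0.694,0.76,-0.033,0,0,0.117],
    [-0.694,0.76,-0.033,0,0,0.117]
  ]
}}

```text
time_s: 1.52
tcp_pos: [0.4598, -0.2809, 0.2397]
eef_rot: [179.9, -0.1, -180.0]
contact_force: [-0.1, -0.3, -0.7]
gripper_width: 0.0006
```

```bash
cat >> h.py <<'E'
def snap(n,tag):
    i=imaging.camera_info(n); p,d=imaging.capture(n); cv2.imwrite(f"pics/{n}{tag}.png",p); np.savez(f"pics/{n}{tag}.npz",p=p,d=d,T=i["T"])
    return p,d,i["T"]
E
python3 - <<'E'
from h import *
p,d,T=snap("wrist","1"); snap("top","1"); go([0.46,-0.28,0.24],[180,0,180])
E
```

```text
t 1.625 pos [ 0.4594 -0.2813  0.2397] rot [ 1.7995e+02 -5.0000e-02  1.7995e+02] F [ 0.05  0.64 -0.39] w 0.0003
row [-0.0029  0.0068 -0.0014] [ 0.0006 -0.0006 -0.0006] dist mm 1.5 deg 0.1
```

View pics/wrist1.png

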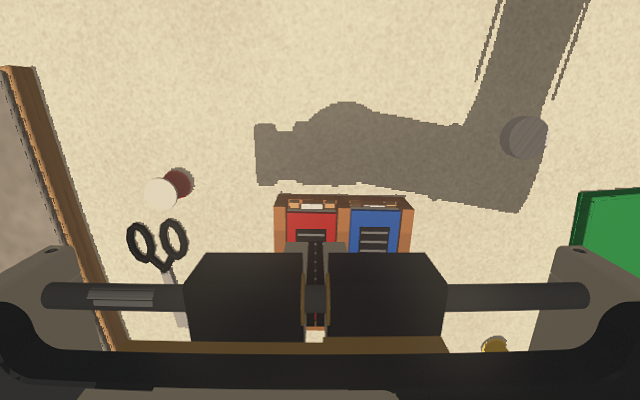

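View pics/top1.png

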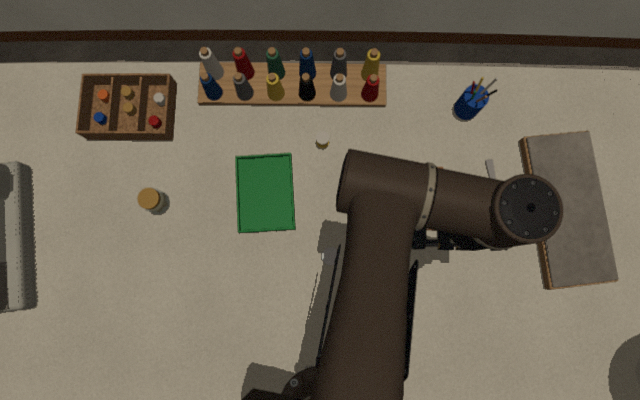

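The wrist view shows the open rack front at row ~205, with red at cols 287-337 and blue at 350-402. Fingers hide the rest, so I'll back off toward the base for a second, fuller view.

Request:
{"fn": "apply_moves", "kwargs": {
  "moves": [
    [0.2,0.0,0.0,0,0,0],
    [0.4,0.0,0.0,0,0,0],
    [0.45,0.0,0.0,0,0,0],
    [0.45,0.0,0.0,0,0,0],
    [0.45,0.0,0.0,0,0,0]
  ]
}}

```text
time_s: 2.25
tcp_pos: [0.3701, -0.2817, 0.2398]
eef_rot: [180.0, -0.0, 179.9]
contact_force: [-0.5, -0.1, 0.0]
gripper_width: 0.0006
```

```bash
python3 - <<'E'
from h import *
p,d,T=snap("wrist","2"); go([0.46,-0.28,0.24],[180,0,180])
cv2.imwrite("pics/zw2.png",cv2.resize(p[170:300,200:440],None,fx=3.3,fy=3.3,interpolation=cv2.INTER_CUBIC))
p,d,T=load("pics/wrist1.npz")
cv2.imwrite("pics/zw1.png",cv2.resize(p[180:280,260:430],None,fx=4.6,fy=4.6,interpolation=cv2.INTER_CUBIC))
E
```

```text
t 2.3 pos [ 0.3702 -0.2816  0.2397] rot [ 1.7995e+02 -6.0000e-02  1.7994e+02] F [-0.54 -0.67 -0.12] w 0.0002
row [-0.4492  0.0084 -0.0021] [ 0.0005 -0.0007 -0.0007] dist mm 89.9 deg 0.1
```

View pics/wrist2.png

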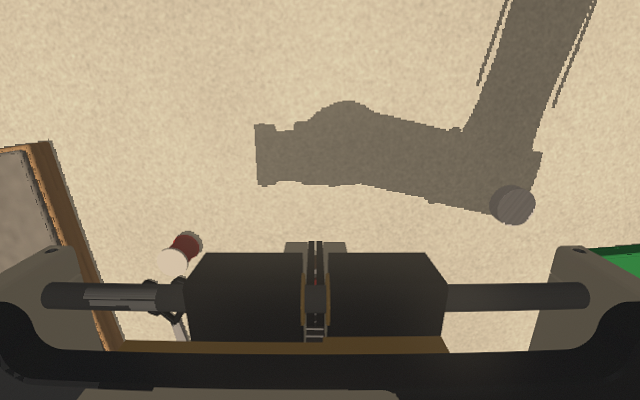

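View pics/zw1.png

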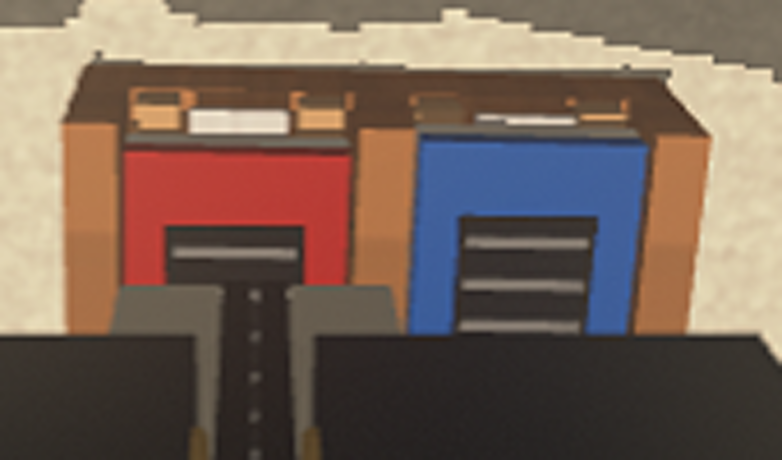

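Request:
{"fn": "apply_moves", "kwargs": {
  "moves": [
    [-0.3,0.0,0.0,0,0,0],
    [-0.6,0.0,0.0,0,0,0],
    [-0.9,0.0,0.0,0,0,0],
    [-1.0,0.0,0.0,0,0,0],
    [-1.0,0.0,0.0,0,0,0],
    [-1.0,0.0,0.0,0,0,0]
  ]
}}

```text
time_s: 3.05
tcp_pos: [0.5699, -0.2817, 0.2389]
eef_rot: [179.9, -0.1, 179.9]
contact_force: [-0.1, -0.7, -0.1]
gripper_width: 0.0002
```

```bash
python3 - <<'E'
from h import *
p,d,T=snap("wrist","3"); go([0.55,-0.28,0.24],[180,0,180])
cv2.imwrite("pics/zw3.png",cv2.resize(p[80:270,250:440],None,fx=3.1,fy=3.1,interpolation=cv2.INTER_CUBIC))
E
```

```text
t 3.1 pos [ 0.5696 -0.2818  0.2394] rot [ 1.7994e+02 -8.0000e-02  1.7993e+02] F [ 0.39 -0.15  0.79] w 0.0002
row [ 0.0981  0.0087 -0.0031] [ 0.0006 -0.0009 -0.0008] dist mm 19.7 deg 0.1
```

View pics/zw3.png

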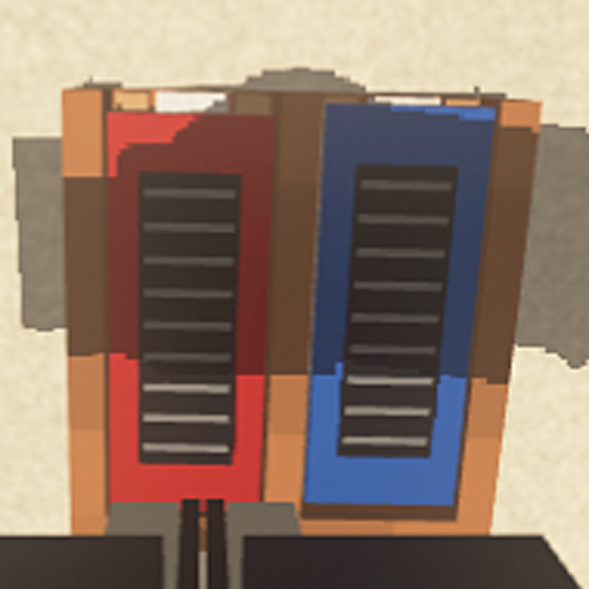

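The view-3 zoom shows the red panel corners at (140,172), (242,176), (233,464), (139,462), and the rack front top corners at (64,88) and (540,101). I'll triangulate these with view 1 and compare with depth.

```bash
python3 - <<'E'
from h import *
i=imaging.camera_info("wrist")
p1,d1,T1=load("pics/wrist1.npz");p3,d3,T3=load("pics/wrist3.npz")
f3=lambda a:np.array(a)/3.1+[250,80]-.35
f1=lambda a:np.array(a)/4.6+[260,180]-.4
def tri(a,b):
    A=[];o=[]
    M=np.zeros((3,3));q=np.zeros(3)
    for uv,T in((a,T1),(b,T3)):
        s=rays(i,uv)[0];D=T[:3,:3]@[s[0],-s[1],-1];D/=np.linalg.norm(D);N=np.eye(3)-np.outer(D,D);M+=N;q+=N@T[:3,3]
    return np.linalg.solve(M,q)
for n,a,b in [("panelFL",(165,227),(140,172)),("panelFR",(303,227),(242,176)),("bluepFL",(459,215),(358,166)),("bluepFR",(597,215),(458,168)),("rackFL",(63,124),(64,88)),("rackFR",(708,135),(540,101)),("lidFL",(124,150),(108,112)),("lidFR",(352,152),(275,114))]:
    print(n,tri(f1(a),f3(b)).round(4))
W=cloud("wrist",p3,d3,T3)
def reg(x0,y0,x1,y1):
    a=f3((x0,y0)).round().astype(int);b=f3((x1,y1)).round().astype(int)
    return np.nanmedian(W[a[1]:b[1],a[0]:b[0]].reshape(-1,3),0).round(4)
print("panel",reg(145,180,230,455),"lidL",reg(115,180,130,480),"lidR",reg(250,180,262,480),"mid wall",reg(278,150,300,500),"left wall",reg(72,150,98,500),"table",reg(5,350,50,500),"blue",reg(365,180,430,440))
print("panel corners z=.06",onplane(i,[f3(q) for q in[(140,172),(242,176),(233,464),(139,462)]],0.058,T3).round(4))
E
```

```text
panelFL [ 0.5211 -0.3035  0.0535]
panelFR [ 0.523  -0.2677  0.049 ]
bluepFL [ 0.5194 -0.227   0.0497]
bluepFR [ 0.5202 -0.1907  0.0479]
rackFL [ 0.4927 -0.3287  0.0543]
rackFR [ 0.4968 -0.1646  0.0511]
lidFL [ 0.5008 -0.314   0.051 ]
lidFR [ 0.5016 -0.256   0.0504]
panel [ 0.5733 -0.2879  0.0528] lidL [ 0.5777 -0.311   0.0518] lidR [ 0.5778 -0.2626  0.0518] mid wall [ 0.576  -0.2506  0.0518] left wall [ 0.5761 -0.3252  0.0517] table [ 6.350e-01 -3.586e-01 -5.000e-04] blue [ 0.5709 -0.2112  0.0529]
panel corners z=.06 [[ 0.5207 -0.3029  0.058 ]
 [ 0.5221 -0.2678  0.058 ]
 [ 0.6292 -0.27    0.058 ]
 [ 0.6283 -0.3054  0.058 ]]
```

```bash
python3 - <<'E'
from h import *
go([0.600,-0.287,0.064],[180,0,178.65])
E
```

```text
t 3.1 pos [ 0.5696 -0.2818  0.2394] rot [ 1.7994e+02 -8.0000e-02  1.7993e+02] F [ 0.39 -0.15  0.79] w 0.0002
row [-0.1532 -0.0268  0.8765] [ 0.0006 -0.0009  0.0142] dist mm 178.0 deg 1.3
```

Request:
{"fn": "apply_moves", "kwargs": {
  "moves": [
    [-0.153,-0.027,0.2,0,-0.001,0.014],
    [-0.153,-0.027,0.45,0,-0.001,0.014],
    [-0.153,-0.027,0.65,0,-0.001,0.014],
    [-0.153,-0.027,0.8,0,-0.001,0.014],
    [-0.153,-0.027,0.86,0,-0.001,0.014],
    [-0.153,-0.027,0.875,0,-0.001,0.014],
    [-0.153,-0.027,0.875,0,-0.001,0.014],
    [-0.153,-0.027,0.875,0,-0.001,0.014]
  ]
}}

```text
time_s: 4.1
tcp_pos: [0.6007, -0.2872, 0.0658]
eef_rot: [180.0, 0.1, 178.7]
contact_force: [0.0, 0.4, 0.0]
gripper_width: 0.0004
```

```bash
python3 - <<'E'
from h import *
go([0.600,-0.287,0.052],[180,0,178.65])
p,d,T=snap("wrist","4")
for _ in range(4): print(status.get_state()["contact_force"])
E
```

```text
t 4.1 pos [ 0.6007 -0.2872  0.0658] rot [1.7997e+02 1.3000e-01 1.7868e+02] F [0.02 0.35 0.04] w 0.0004
row [0.0038 0.0011 0.0688] [0.0003 0.0014 0.0003] dist mm 13.8 deg 0.1
[ 0.53437213 -0.38784802 -0.00447061]
[ 0.53437213 -0.38784802 -0.00447061]
[ 0.53437213 -0.38784802 -0.00447061]
[ 0.53437213 -0.38784802 -0.00447061]
```

View pics/wrist4.png

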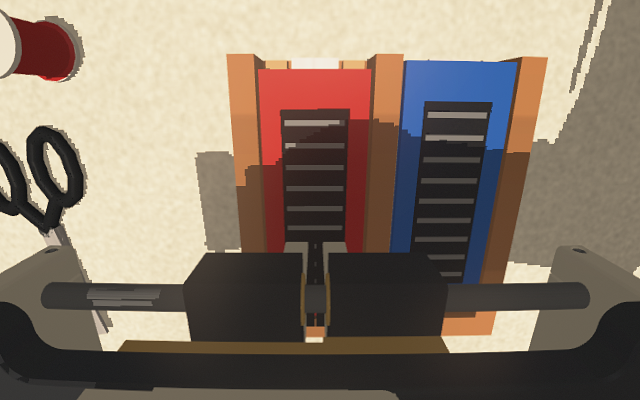

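The fingers (cols 300-330) are centred over the red panel (285-348). Descending in small steps.

Request:
{"fn": "apply_moves", "kwargs": {
  "moves": [
    [0.003,0,0.03,0,0.001,0],
    [0.003,0,0.05,0,0.001,0],
    [0.003,0,0.06,0,0.001,0],
    [0.003,0,0.065,0,0.001,0],
    [0.003,0,0.07,0,0.001,0],
    [0.003,0,0.075,0,0.001,0],
    [0.003,0,0.075,0,0.001,0]
  ]
}}

```text
time_s: 5.03
tcp_pos: [0.6, -0.2872, 0.0506]
eef_rot: [180.0, 0.0, 178.7]
contact_force: [-0.4, 0.1, -0.3]
gripper_width: 0.0002
```

Request:
{"fn": "apply_moves", "kwargs": {
  "moves": [
    [0,0,0.005,0,0,0],
    [0,0,0.01,0,0,0],
    [0,0,0.01,0,0,0]
  ]
}}

```text
time_s: 5.4
tcp_pos: [0.6001, -0.2872, 0.0487]
eef_rot: [180.0, 0.0, 178.7]
contact_force: [-1.9, -0.7, 3.1]
gripper_width: 0.0002
```

Request:
{"fn": "apply_moves", "kwargs": {
  "moves": [
    [0,0,0.004,0,0,0],
    [0,0,0.006,0,0,0],
    [0,0,0.006,0,0,0]
  ]
}}

```text
time_s: 5.78
tcp_pos: [0.6001, -0.2873, 0.0487]
eef_rot: [180.0, 0.1, 178.7]
contact_force: [-4.2, 1.9, 9.6]
gripper_width: 0.0003
```

Request:
{"fn": "apply_moves", "kwargs": {
  "moves": [
    [0,0,0.004,0,0,0],
    [0,0,0.004,0,0,0]
  ]
}}

```text
time_s: 6.02
tcp_pos: [0.6001, -0.2872, 0.0487]
eef_rot: [-180.0, 0.1, 178.7]
contact_force: [-3.2, 2.1, 7.6]
gripper_width: 0.0004
```

Request:
{"fn": "apply_moves", "kwargs": {
  "moves": [
    [0.01,0,0.005,0,0,0],
    [0.025,0,0.005,0,0,0],
    [0.05,0,0.005,0,0,0],
    [0.075,0,0.005,0,0,0],
    [0.1,0,0.005,0,0,0]
  ]
}}

```text
time_s: 6.65
tcp_pos: [0.5816, -0.2872, 0.0487]
eef_rot: [-179.9, 0.3, 178.8]
contact_force: [4.7, 0.3, 5.3]
gripper_width: 0.0003
```

```bash
python3 - <<'E'
from h import *
p,d,T=snap("wrist","5"); go([0.55,-0.28,0.0487],[180,0,178.65])
E
```

```text
t 6.7 pos [ 0.581  -0.2872  0.0487] rot [-179.95    0.25  178.74] F [2.41 0.42 4.42] w 0.0006
row [ 0.1557  0.0324 -0.0006] [-0.0006  0.0028  0.001 ] dist mm 31.8 deg 0.3
```

View pics/wrist5.png

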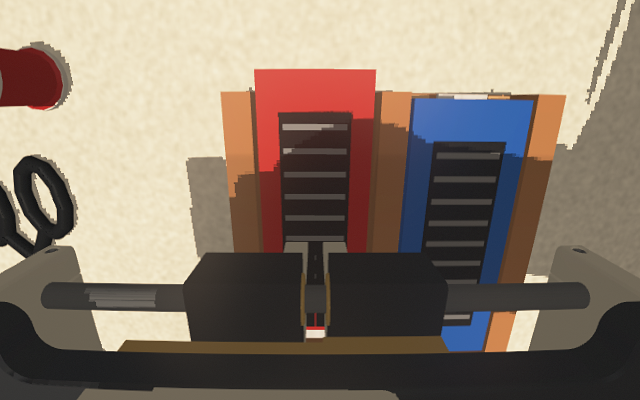

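The case follows: its front edge is now at row 70, ahead of the rack front at ~92. Continuing.

Request:
{"fn": "apply_moves", "kwargs": {
  "moves": [
    [0.02,0,0.007,0,0,0],
    [0.045,0,0.007,0,0,0],
    [0.07,0,0.007,0,0,0],
    [0.095,0,0.007,0,0,0],
    [0.12,0,0.007,0,0,0],
    [0.14,0,0.007,0,0,0],
    [0.15,0,0.007,0,0,0]
  ]
}}

```text
time_s: 7.58
tcp_pos: [0.5532, -0.2871, 0.0487]
eef_rot: [-179.9, 0.5, 178.8]
contact_force: [6.0, 0.2, 7.4]
gripper_width: 0.0005
```

```bash
python3 - <<'E'
from h import *
p,d,T=snap("wrist","6"); go([0.55,-0.28,0.0487],[180,0,178.65])
W=cloud("wrist",p,d,T)
hsv=cv2.cvtColor(p,cv2.COLOR_BGR2HSV)
m=((hsv[...,0]<5)|(hsv[...,0]>175))&(hsv[...,1]>150)&(hsv[...,2]>60);m[:,:220]=0;m[:,420:]=0;m[250:]=0
v,u=np.nonzero(m);i=imaging.camera_info("wrist");P=onplane(i,np.c_[u,v],0.048,T)
print(np.percentile(P[:,0],[0.2,1]),P[:,1].min(),P[:,1].max(),np.nanmedian(W[m][:,2]))
E
```

```text
t 7.625 pos [ 0.553  -0.2871  0.0487] rot [-179.87    0.52  178.78] F [ 4.03 -1.2   6.16] w 0.0005
row [ 0.0158  0.0351 -0.0003] [-0.0014  0.0058  0.0014] dist mm 7.7 deg 0.6
[0.45515531 0.45558477] -0.31595374251775565 -0.25678230728918144 0.046786448252339324
```

View pics/wrist6.png

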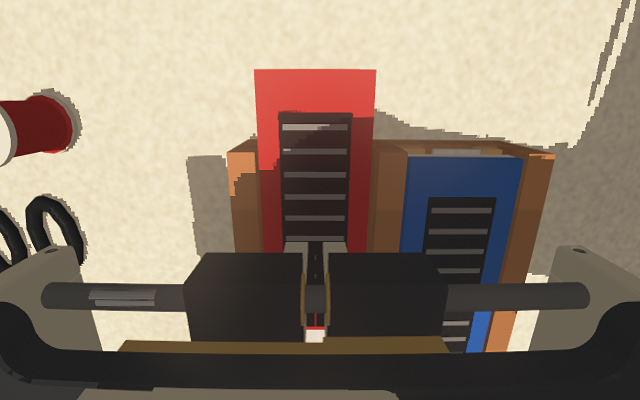

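Request:
{"fn": "apply_moves", "kwargs": {
  "moves": [
    [0.02,0,0.006,0,0.003,0],
    [0.045,0,0.006,0,0.003,0],
    [0.07,0,0.006,0,0.003,0],
    [0.09,0,0.006,0,0.003,0],
    [0.105,0,0.006,0,0.003,0],
    [0.11,0,0.006,0,0.003,0],
    [0.11,0,0.006,0,0.003,0]
  ]
}}

```text
time_s: 8.5
tcp_pos: [0.533, -0.2872, 0.0487]
eef_rot: [-179.8, 0.5, 178.8]
contact_force: [4.6, -0.3, 7.2]
gripper_width: 0.0007
```

```bash
cat >> h.py <<'E'
def redfront(tag,z):
    p,d,T=snap("wrist",tag); W=cloud("wrist",p,d,T)
    hsv=cv2.cvtColor(p,cv2.COLOR_BGR2HSV)
    m=((hsv[...,0]<5)|(hsv[...,0]>175))&(hsv[...,1]>150)&(hsv[...,2]>60);m[:,:220]=0;m[:,420:]=0;m[250:]=0
    v,u=np.nonzero(m);i=imaging.camera_info("wrist");P=onplane(i,np.c_[u,v],z,T)
    f=P[P[:,0]<P[:,0].min()+0.02]
    print("front x",np.percentile(P[:,0],0.2),"y",f[:,1].min(),f[:,1].max(),"zmed",np.nanmedian(W[m][:,2]))
E
python3 - <<'E'
from h import *
redfront("7",0.048); go([0.55,-0.28,0.0487],[180,0,178.65])
E
```

```text
front x 0.4350220946186858 y -0.3144691374097483 -0.25696219187684216 zmed 0.046770687762610424
t 8.55 pos [ 0.5331 -0.2872  0.0487] rot [-179.79    0.49  178.82] F [4.46 0.14 7.27] w 0.0004
row [-0.0839  0.0378  0.0005] [-0.0023  0.0055  0.0019] dist mm 18.4 deg 0.6
```

Request:
{"fn": "apply_moves", "kwargs": {
  "moves": [
    [0,0,0.004,0,0,0],
    [0,0,-0.005,0,0,0],
    [0,0,-0.02,0,0,0],
    [0,0,-0.05,0,0,0],
    [0,0,-0.15,0,0,0],
    [0,0,-0.35,0,0,0],
    [0,0,-0.5,0,0,0],
    [0,0,-0.6,0,0,0],
    [0,0,-0.6,0,0,0],
    [0,0,-0.6,0,0,0]
  ]
}}

```text
time_s: 9.8
tcp_pos: [0.5314, -0.2865, 0.1679]
eef_rot: [-179.8, 0.4, 178.8]
contact_force: [0.7, 0.0, -0.4]
gripper_width: 0.0004
```

```bash
python3 - <<'E'
from h import *
redfront("8",0.052); go([0.47,-0.2855,0.15],[180,0,178.65])
E
```

```text
front x 0.4355185248321723 y -0.3140614707009719 -0.25683724575041667 zmed 0.05169583313170284
t 9.85 pos [ 0.5313 -0.2865  0.1676] rot [-179.82    0.39  178.81] F [-0.53  0.86 -0.12] w 0.0002
row [ 0.307  -0.0009  0.086 ] [-0.0019  0.0044  0.0018] dist mm 63.8 deg 0.5
```

View pics/wrist8.png

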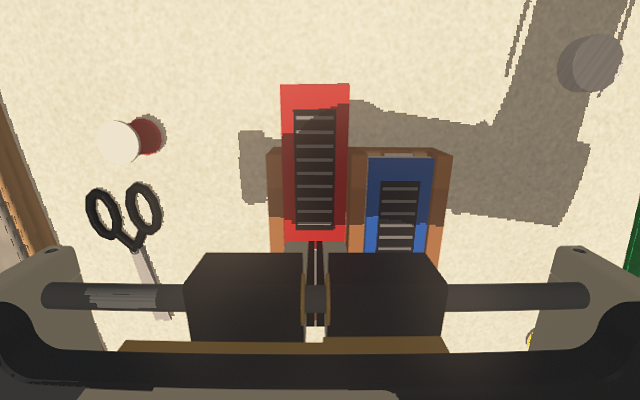

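The case is level again (zmed 0.0517), its front at x=0.4355 (row 85), jutting about 58 mm. Now open and move over the jutting part.

```bash
python3 - <<'E'
from h import *
go([0.478,-0.2855,0.0395],[180,0,178.65])
E
```

```text
t 9.85 pos [ 0.5313 -0.2865  0.1676] rot [-179.82    0.39  178.81] F [-0.53  0.86 -0.12] w 0.0002
row [0.2708 0.0017 0.6388] [-0.0019  0.0044  0.0018] dist mm 138.8 deg 0.5
```

Request:
{"fn": "apply_moves", "kwargs": {
  "moves": [
    [0.13,0,0,-0.002,0.004,0],
    [0.267,0,0,-0.002,0.004,0.002],
    [0.267,0,0,-0.002,0.004,0.002],
    [0.267,0,0,-0.002,0.004,0.002],
    [0.267,0,0,-0.002,0.004,0.002],
    [0.267,0,0,-0.002,0.004,0.002],
    [0.267,0,0,-0.002,0.004,0.002],
    [0.267,0,0,-0.002,0.004,0.002]
  ],
  "hand": -1
}}

```text
time_s: 10.85
tcp_pos: [0.478, -0.2854, 0.1672]
eef_rot: [180.0, 0.0, 178.6]
contact_force: [-0.2, 0.9, 0.0]
gripper_width: 0.0745
```

```bash
python3 - <<'E'
from h import *
go([0.478,-0.2855,0.0395],[180,0,178.65])
redfront("9",0.052)
E
```

```text
t 10.85 pos [ 0.478  -0.2854  0.1672] rot [1.7999e+02 2.0000e-02 1.7863e+02] F [-0.15  0.85  0.01] w 0.0745
row [ 1.000e-04 -6.000e-04  6.383e-01] [ 0.0001  0.0003 -0.0002] dist mm 127.7 deg 0.0
front x 0.43599351289612054 y -0.3007826934116908 -0.257294187025446 zmed 0.05173773044152777
```

View pics/wrist9.png

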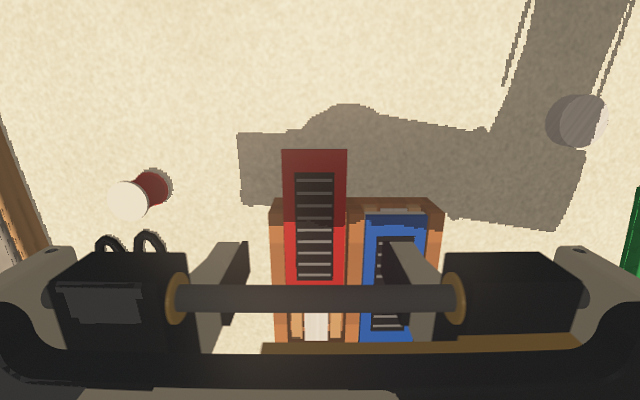

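Request:
{"fn": "apply_moves", "kwargs": {
  "moves": [
    [0,0,0.05,0,0,0],
    [0,0,0.2,0,0,0],
    [0,0,0.35,0,0,0],
    [0,0,0.48,0,0,0],
    [0,0,0.56,0,0,0],
    [0,0,0.6,0,0,0],
    [0,0,0.625,0,0,0],
    [0,0,0.638,0,0,0],
    [0,0,0.638,0,0,0],
    [0,0,0.638,0,0,0]
  ]
}}

```text
time_s: 12.15
tcp_pos: [0.4784, -0.2855, 0.0401]
eef_rot: [-180.0, 0.1, 178.6]
contact_force: [-0.4, 0.7, -0.6]
gripper_width: 0.0875
```

```bash
python3 - <<'E'
from h import *
go([0.478,-0.2855,0.0395],[180,0,178.65])
snap("wrist","10")
E
```

```text
t 12.15 pos [ 0.4784 -0.2855  0.0401] rot [-1.7999e+02  8.0000e-02  1.7864e+02] F [-0.35  0.67 -0.64] w 0.0875
row [ 0.0019 -0.0002  0.0032] [-0.0001  0.0009 -0.0001] dist mm 0.7 deg 0.1
```

View pics/wrist10.png

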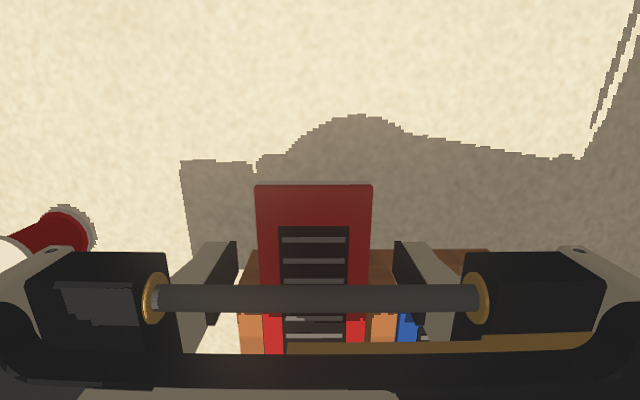

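The fingers straddle the jutting end, case at cols 255-373 between the pads at 237 and 395. Gripping.

Request:
{"fn": "apply_moves", "kwargs": {
  "moves": [
    [0,0,0.003,0,0,0],
    [0,0,0.003,0,0,0],
    [0,0,0.003,0,0,0],
    [0,0,0.003,0,0,0],
    [0,0,0.003,0,0,0],
    [0,0,0.003,0,0,0],
    [0,0,0.003,0,0,0],
    [0,0,0.003,0,0,0]
  ],
  "hand": 1,
  "grip_force": 45
}}

```text
time_s: 13.2
tcp_pos: [0.4783, -0.2854, 0.0394]
eef_rot: [-180.0, 0.1, 178.6]
contact_force: [0.1, -0.1, 0.2]
gripper_width: 0.0576
```

Request:
{"fn": "apply_moves", "kwargs": {
  "moves": [
    [0,0,-0.01,0,0,0],
    [0,0,-0.03,0,0,0],
    [0,0,-0.06,0,0,0],
    [0,0,-0.1,0,0,0],
    [0,0,-0.15,0,0,0],
    [0,0,-0.2,0,0,0],
    [0,0,-0.25,0,0,0],
    [0,0,-0.3,0,0,0],
    [0,0,-0.3,0,0,0]
  ]
}}

```text
time_s: 14.32
tcp_pos: [0.4788, -0.2856, 0.1005]
eef_rot: [-180.0, 0.2, 178.6]
contact_force: [0.4, 1.0, -2.1]
gripper_width: 0.0578
```

```bash
python3 - <<'E'
from h import *
go([0.478,-0.2855,0.12],[180,0,178.65])
snap("wrist","11"); p,d,T=snap("side","11"); p2,d2,T2=snap("top","11")
a=np.clip(1.8*cv2.resize(p[130:280,240:400],None,fx=4.5,fy=4,interpolation=cv2.INTER_CUBIC).astype(float),0,255).astype(np.uint8);cv2.imwrite("pics/zs11.png",a)
i=imaging.camera_info("top"); hsv=cv2.cvtColor(p2,cv2.COLOR_BGR2HSV)
g=((hsv[...,0]>45)&(hsv[...,0]<80)&(hsv[...,1]>100)).astype(np.uint8)
n,l,st,c=cv2.connectedComponentsWithStats(g); k=1+st[1:,4].argmax(); v,u=np.nonzero(l==k)
print(st[k],cv2.minAreaRect(onplane(i,np.c_[u,v],0.022,T2)[:,:2].astype(np.float32)))
E
```

```text
t 14.325 pos [ 0.4788 -0.2856  0.1005] rot [-179.98    0.18  178.64] F [ 0.45  0.98 -2.15] w 0.0578
row [ 0.0037  0.0004 -0.0975] [-0.0003  0.002  -0.0001] dist mm 19.5 deg 0.2
[ 236  153   59   80 4255] ((0.5936702489852905, 0.1678045392036438), (0.22017762064933777, 0.15980264544487), 4.377251625061035)
```

View pics/zs11.png

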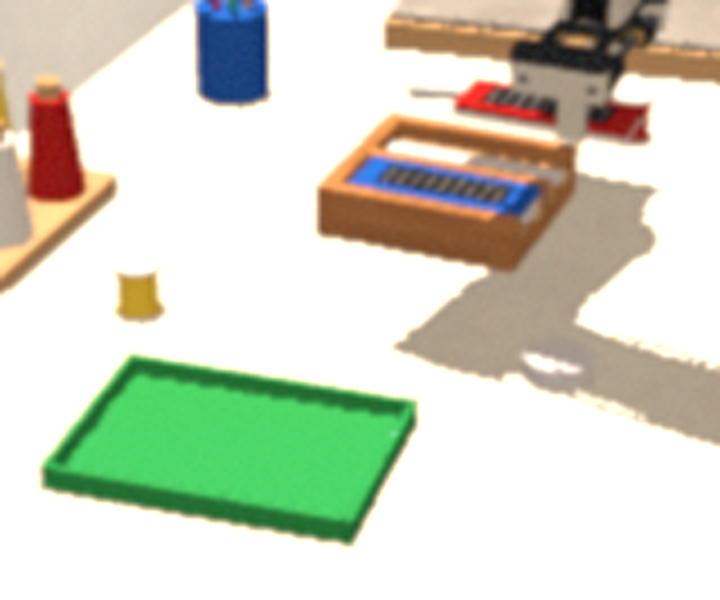

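View pics/wrist11.png

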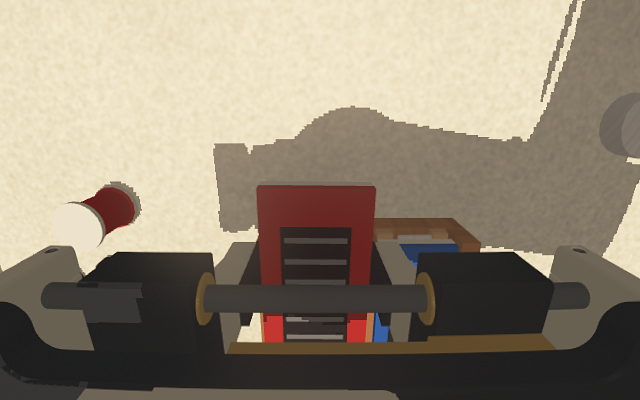

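The case is held level and clear of the rack, with force -2.1 N. Tray centre is (0.594, 0.168), yaw 4.4°.

```bash
python3 - <<'E'
from h import *
go([0.506,-0.14,0.15],[180,0,180.7])
E
```

```text
t 14.475 pos [ 0.4779 -0.2853  0.0992] rot [1.7999e+02 5.0000e-02 1.7863e+02] F [-0.44  0.21 -3.4 ] w 0.0577
row [-0.1231  0.73   -0.2539] [ 0.0001  0.0005 -0.0231] dist mm 156.5 deg 2.1
```

Request:
{"fn": "apply_moves", "kwargs": {
  "moves": [
    [0,0,-0.1,0,0,0],
    [0,0.02,-0.2,0,0,0],
    [-0.03,0.12,-0.25,0,0,-0.005],
    [-0.06,0.26,-0.254,0,0,-0.01],
    [-0.09,0.42,-0.254,0,0,-0.015],
    [-0.12,0.58,-0.254,0,0,-0.02],
    [-0.123,0.7,-0.254,0,0,-0.023],
    [-0.123,0.73,-0.254,0,0,-0.023]
  ]
}}

```text
time_s: 15.48
tcp_pos: [0.5058, -0.1388, 0.1496]
eef_rot: [180.0, -0.0, -179.2]
contact_force: [-0.0, 0.2, -2.8]
gripper_width: 0.0575
```

```bash
python3 - <<'E'
from h import *
go([0.535,0.02,0.15],[180,0,182.6])
E
```

```text
t 15.475 pos [ 0.5058 -0.1388  0.1496] rot [ 179.98   -0.   -179.21] F [-0.02  0.22 -2.82] w 0.0575
row [-0.1568  0.792  -0.002 ] [ 0.0002  0.     -0.0201] dist mm 161.5 deg 1.8
```

Request:
{"fn": "apply_moves", "kwargs": {
  "moves": [
    [-0.03,0.1,0,0,0,-0.005],
    [-0.06,0.26,0,0,0,-0.01],
    [-0.1,0.45,0,0,0,-0.015],
    [-0.14,0.63,0,0,0,-0.02],
    [-0.157,0.75,0,0,0,-0.02],
    [-0.157,0.792,0,0,0,-0.02]
  ]
}}

```text
time_s: 16.23
tcp_pos: [0.5351, 0.0207, 0.1492]
eef_rot: [180.0, -0.0, -177.4]
contact_force: [-0.2, 0.2, -1.5]
gripper_width: 0.0577
```

```bash
python3 - <<'E'
from h import *
go([0.5613,0.1653,0.12],[180,0,184.4])
E
```

```text
t 16.225 pos [0.5351 0.0207 0.1492] rot [ 1.8000e+02 -4.0000e-02 -1.7736e+02] F [-0.23  0.19 -1.51] w 0.0577
row [-0.1643  0.7162  0.1459] [ 0.0001 -0.0004 -0.0195] dist mm 149.8 deg 1.8
```

Request:
{"fn": "apply_moves", "kwargs": {
  "moves": [
    [-0.03,0.1,0,0,0,-0.005],
    [-0.06,0.25,0,0,0,-0.01],
    [-0.1,0.42,0,0,0,-0.015],
    [-0.14,0.58,0,0,0,-0.02],
    [-0.164,0.69,0.05,0,0,-0.02],
    [-0.164,0.716,0.1,0,0,-0.02],
    [-0.164,0.716,0.14,0,0,-0.02],
    [-0.164,0.716,0.146,0,0,-0.02],
    [-0.164,0.716,0.146,0,0,-0.02]
  ]
}}

```text
time_s: 17.35
tcp_pos: [0.5613, 0.1645, 0.1201]
eef_rot: [-180.0, -0.0, -175.6]
contact_force: [-0.3, 0.5, -1.7]
gripper_width: 0.0574
```

```bash
python3 - <<'E'
from h import *
go([0.5613,0.1653,0.018],[180,0,184.4])
p,d,T=snap("wrist","12"); p,d,T=snap("side","12")
cv2.imwrite("pics/zs12.png",np.clip(1.8*cv2.resize(p[150:300,220:380],None,fx=4.5,fy=4,interpolation=cv2.INTER_CUBIC).astype(float),0,255).astype(np.uint8))
E
```

```text
t 17.35 pos [0.5613 0.1645 0.1201] rot [-1.800e+02 -4.000e-02 -1.756e+02] F [-0.25  0.46 -1.73] w 0.0574
row [-0.0007  0.0039  0.5103] [-0.     -0.0004 -0.    ] dist mm 102.1 deg 0.0
```

View pics/zs12.png

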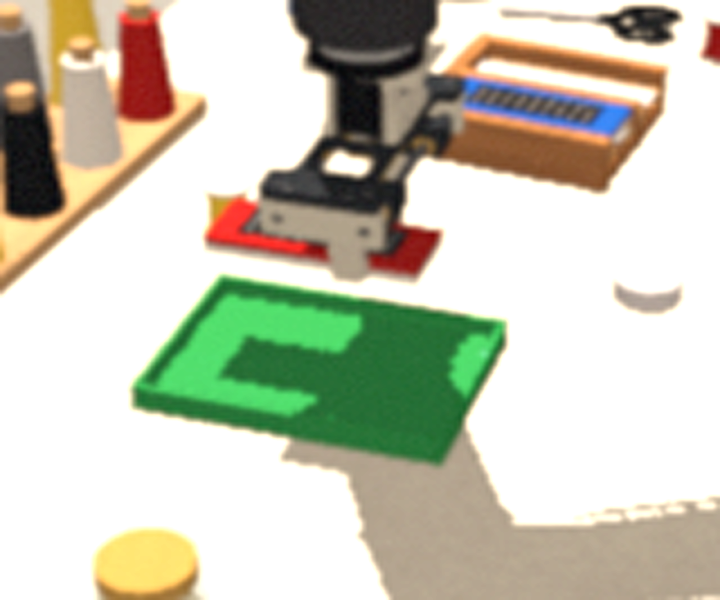

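View pics/wrist12.png

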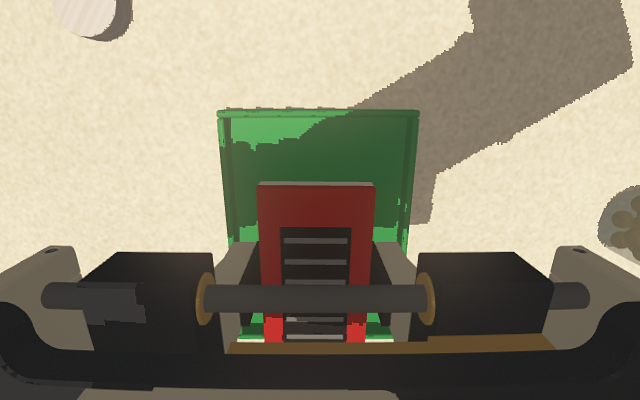

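The case is centred over the tray and aligned (case cols 257-375, tray 218-420). Lowering.

Request:
{"fn": "apply_moves", "kwargs": {
  "moves": [
    [0,0.004,0.08,0,0,0],
    [0,0.004,0.18,0,0,0],
    [0,0.004,0.28,0,0,0],
    [0,0.004,0.37,0,0,0],
    [0,0.004,0.44,0,0,0],
    [0,0.004,0.48,0,0,0],
    [0,0.004,0.505,0,0,0],
    [0,0.004,0.515,0,0,0],
    [0,0.004,0.52,0,0,0],
    [0,0.004,0.52,0,0,0]
  ]
}}

```text
time_s: 18.7
tcp_pos: [0.5616, 0.1658, 0.0168]
eef_rot: [180.0, 0.0, -175.6]
contact_force: [0.8, 0.2, -3.4]
gripper_width: 0.0575
```

Request:
{"fn": "apply_moves", "kwargs": {
  "moves": [
    [0,0,0.007,0,0,0],
    [0,0,0.015,0,0,0],
    [0,0,0.022,0,0,0],
    [0,0,0.022,0,0,0]
  ]
}}

```text
time_s: 19.2
tcp_pos: [0.5615, 0.1658, 0.0122]
eef_rot: [180.0, 0.0, -175.6]
contact_force: [-0.3, -0.3, -3.0]
gripper_width: 0.0578
```

Request:
{"fn": "apply_moves", "kwargs": {
  "moves": [
    [0,0,0.005,0,0,0],
    [0,0,0.01,0,0,0],
    [0,0,0.01,0,0,0]
  ]
}}

```text
time_s: 19.58
tcp_pos: [0.5614, 0.1657, 0.0101]
eef_rot: [180.0, 0.0, -175.6]
contact_force: [-0.5, -0.2, -2.2]
gripper_width: 0.0575
```

Request:
{"fn": "apply_moves", "kwargs": {
  "moves": [
    [0,0,0.005,0,0,0],
    [0,0,0.008,0,0,0],
    [0,0,0.008,0,0,0]
  ]
}}

```text
time_s: 19.95
tcp_pos: [0.5614, 0.1657, 0.0084]
eef_rot: [180.0, -0.0, -175.6]
contact_force: [-0.8, -0.1, -2.6]
gripper_width: 0.0572
```

Request:
{"fn": "apply_moves", "kwargs": {
  "moves": [
    [0,0,0.003,0,0,0],
    [0,0,0.004,0,0,0]
  ]
}}

```text
time_s: 20.2
tcp_pos: [0.5614, 0.1657, 0.0076]
eef_rot: [180.0, 0.0, -175.6]
contact_force: [-0.2, 0.3, -3.2]
gripper_width: 0.0577
```

Request:
{"fn": "apply_moves", "kwargs": {
  "moves": [
    [0,0,0.003,0,0,0],
    [0,0,0.004,0,0,0]
  ]
}}

```text
time_s: 20.45
tcp_pos: [0.5615, 0.1657, 0.0073]
eef_rot: [180.0, 0.0, -175.6]
contact_force: [-2.8, -0.2, 4.9]
gripper_width: 0.0574
```

Request:
{"fn": "apply_moves", "kwargs": {
  "moves": [
    [0,0,0.002,0,0,0],
    [0,0,0.003,0,0,0]
  ]
}}

```text
time_s: 20.7
tcp_pos: [0.5615, 0.1657, 0.0072]
eef_rot: [180.0, 0.0, -175.6]
contact_force: [-3.8, 0.0, 8.1]
gripper_width: 0.0576
```

Seated in the tray with about 8 N net. Releasing.

Request:
{"fn": "apply_moves", "kwargs": {
  "moves": [
    [0,0,0,0,0,0],
    [0,0,0,0,0,0],
    [0,0,0,0,0,0],
    [0,0,0,0,0,0],
    [0,0,0,0,0,0],
    [0,0,0,0,0,0]
  ],
  "hand": 0.8
}}

```text
time_s: 21.45
tcp_pos: [0.5615, 0.1658, 0.0073]
eef_rot: [180.0, 0.0, -175.6]
contact_force: [-2.0, -0.4, 3.7]
gripper_width: 0.0574
```

Request:
{"fn": "apply_moves", "kwargs": {
  "moves": [
    [0,0,0,0,0,0],
    [0,0,0,0,0,0],
    [0,0,0,0,0,0],
    [0,0,0,0,0,0],
    [0,0,0,0,0,0]
  ],
  "hand": -0.75
}}

```text
time_s: 22.08
tcp_pos: [0.5615, 0.1657, 0.0072]
eef_rot: [180.0, 0.0, -175.6]
contact_force: [0.6, -1.0, 0.2]
gripper_width: 0.0765
```

Request:
{"fn": "apply_moves", "kwargs": {
  "moves": [
    [0,0,-0.03,0,0,0],
    [0,0,-0.1,0,0,0],
    [0,0,-0.25,0,0,0],
    [0,0,-0.45,0,0,0],
    [0,0,-0.65,0,0,0],
    [0,0,-0.75,0,0,0],
    [0,0,-0.75,0,0,0],
    [0,0,-0.75,0,0,0]
  ]
}}

```text
time_s: 23.08
tcp_pos: [0.561, 0.1655, 0.1572]
eef_rot: [180.0, 0.0, -175.6]
contact_force: [0.5, 0.1, -0.7]
gripper_width: 0.0767
```

```bash
python3 - <<'E'
from h import *
go([0.478,-0.2855,0.12],[180,0,178.65])
p3,d3,T3=snap("wrist","13"); p,d,T=snap("side","13"); 
cv2.imwrite("pics/zs13.png",np.clip(1.8*cv2.resize(p[150:300,220:380],None,fx=4.5,fy=4,interpolation=cv2.INTER_CUBIC).astype(float),0,255).astype(np.uint8))
E
```

```text
t 23.075 pos [0.561  0.1655 0.1572] rot [ 1.7997e+02  1.0000e-02 -1.7558e+02] F [ 0.49  0.06 -0.7 ] w 0.0767
row [ 0.5876 -2.2164  0.1845] [0.0004 0.0001 0.0641] dist mm 460.1 deg 5.8
```

View pics/zs13.png

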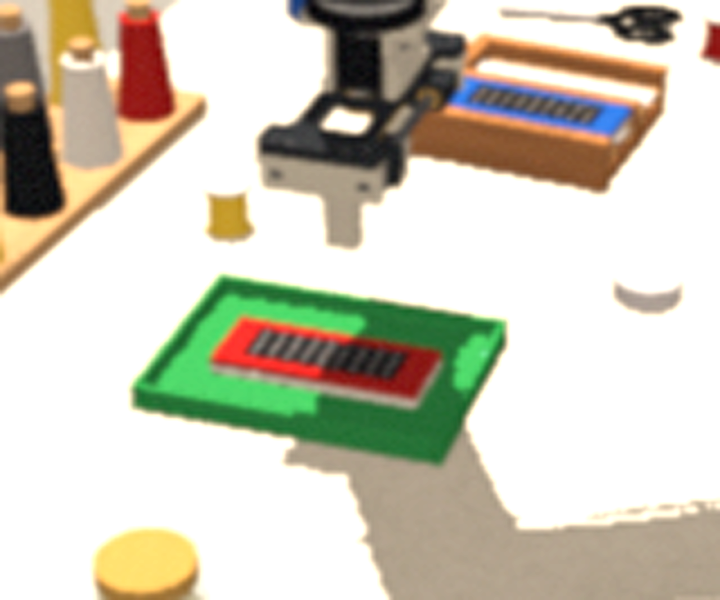

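View pics/wrist13.png

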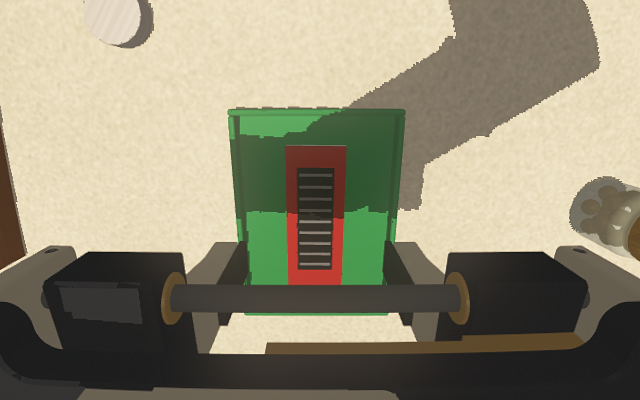

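The side view shows the red case flat in the tray, away from all the walls, with the blue case still in its slot. One numeric check, then I'll hand in.

```bash
python3 - <<'E'
from h import *
p,d,T=load("pics/wrist13.npz"); W=cloud("wrist",p,d,T)
m=np.zeros((400,640),bool); m[172:268,302:330]=1; Q=W[m];Q=Q[~np.isnan(Q[:,0])]
A=np.c_[Q[:,:2],np.ones(len(Q))];c=np.linalg.lstsq(A,Q[:,2],rcond=None)[0]
print("tilt rad",np.hypot(*c[:2]),"panel mean",Q.mean(0))
i=imaging.camera_info("wrist")
P=onplane(i,[(298,168),(335,168),(332,269),(298,269)],0.021,T);print("panel centre",P.mean(0))
c0=np.array([.5937,.1678]);a=np.radians(4.4);e=P.mean(0)[:2]-c0
print("in tray", np.array([[np.cos(a),np.sin(a)],[-np.sin(a),np.cos(a)]])@e)
r.close_job()
E
```

```text
tilt rad 0.001508901712472758 panel mean [0.59216744 0.16852915 0.02061376]
panel centre [0.59297256 0.16880958 0.021     ]
in tray [-0.00064784  0.00106241]
the job is handed in; nothing more can be done
```

The red case is lying flat in the green tray, lengthwise along it and released, and I've handed the job in; it gave no verdict. The robot's clock was at about 23 s of the 61 s allowed.

**What I did:** I pressed the case onto its runners; the readings taken while pressing were about 5 to 10 N. I slid it out until it jutted about 58 mm and let it rise level. Then I pinched its sides at 45 N, lifted it clear, lowered it into the tray at about 8 N net and let go.

**Last checks:**

| Check | Result |
|---|---|
| Panel centre, from tray centre | within about 1 mm |
| Tilt | 0.0015 rad |
| Panel face height | 20.6 mm (21 mm expected on the tray floor) |
| Blue case and the other things | look unmoved in the pictures |
| Gripper | open, about 15 cm above the tabletop, touching nothing |

**Not measured or disagreeing:**
- **Pressing force:** it dropped to about 4.5 N, below the suggested 6 to 12 N, partway through the slide. The case may have slipped about 2 mm under the fingers there. I pressed harder, and it followed.
- **Release:** my first release command (hand 0.8) did not open the jaws. A second one did.
- **Blue case:** I judged its position by eye only.

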